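Load the tray elevator and set its height

ROBOT

A 6-joint arm with a two-finger parallel gripper is mounted at the origin on a cart in front of the work surface, level with it; the furniture and walls round the work are solid. World frame = base frame: x ahead of the robot, y to its left, z up, the work surface at z = 0. Lengths are in m, angles in rad, forces in N, time in s.
With the tool pointing down it reaches from about 0.375 to 0.925 m from the base axis. Payload 5.7 kg.
Tool frame: the origin (TCP) lies midway between the tips of the shut fingers; the grasp point (between the pads) lies 19 mm behind it; z points along the fingers, y is the line along which they close (so a half turn about z gives the same grasp; the last joint's range is limited). The gripper opens to 88 mm and grips with 3 to 60 N. Pads are 20 mm wide; open, the fingers measure 115 mm over their backs; the gripper's body (75 mm by 178 mm) begins 61 mm behind the grasp point.
Start: joints at [1.008, 0.359, 1.51, -0, 1.272, -0.115], TCP at [0.26, 0.541, 0.223] pointing down, gripper open.
Joint ranges: [-2.97, 2.97], [-1.01, 2.36], [0.21, 2.38], [-0.96, 4.11], [0.2, 2.71], [-2.98, 2.98]. Speed limits (rad/s): [2.39, 2.39, 3.14, 3.14, 3.14, 3.14].

INTERFACE

Orientations are given as a unit quaternion [x, y, z, w].
In Python, from bench import move_ptp, servo_line, goto_joints, move_gripper, sleep, inverse_kinematics, capture, PlanningError, close_job, spot_in, silhouettes, current_clock, current_joint_pos, current_qvel, current_joint_torque, current_position, current_orientation, current_force, current_torque, current_finger_gap, current_grip_force gives the robot as it stands. Calls block until the motion is done:
- move_ptp(position, orientation): joint-space move of the TCP to a pose.
- servo_line(position, orientation=None, rate=0.15, contact_N=None): straight line of the TCP; orientation=None keeps the orientation; rate is the mean speed in m/s. With contact_N (N) it stops when the force on the tool has changed by that much, and returns True; else False.
- goto_joints(angles): joint-space move.
- move_gripper(opening): finger opening in m; the grip force is fixed at half the most; returns when the fingers have stopped.
- sleep(seconds).
- inverse_kinematics(position, orientation): joint angles nearest the present ones, or None.
- capture(name): name is "scene" or "top" or "wrist"; returns a dict with "image" (480x640x3 uint8, blue, green, red), "range_z" (480x640 float32, m along the optical axis (not along the pixel's ray), 0 where there is no reading), "intrinsics" (3x3 intrinsics, pixels), "R" (3x3) and "t" (3): a world point X has camera coordinates R X + t. Camera axes: x right, y down, z forward; pixel columns grow to the right and rows downward; lengths in m; the calibration is good to about 2 mm. A picture is of the moment at which its call begins.
A pose or a line that the arm cannot do raises PlanningError and nothing moves.
- close_job(): hands the job in; it is judged then, once.
Trained networks look in the newest picture that a camera, given by its name, has taken for a name from the list of things; names that differ only in an ending like _2 or _b are one class to them, and where a whole thing is asked for, a point or a joint stands for the part that bears it (a point fixed in the world has none). Each returns a list of dicts, best first, with "conf" (0 to 1); they miss things now and then, are a little off and sometimes report something else, mostly with a low value. They report only what shows in the picture. A call takes as long as a camera call.
- spot_in(camera, query): "xy" ([column, row] in pixels, amid what is visible of it).
- silhouettes(camera, query): "region" (480x640 bool, what is visible of it) and "xy" ([column, row] in pixels, amid what is visible of it).
Readings, each from a call of its own:
- current_clock(): time.
- current_joint_pos(): joint angles.
- current_qvel(): joint speeds.
- current_joint_torque(): joint torques, N m.
- current_position(): TCP position.
- current_orientation(): TCP orientation.
- current_force(): force on the tool from outside, world axes, zero at the start.
- current_torque(): the same for the moment, N m.
- current_finger_gap(): finger opening in m.
- current_grip_force(): force on a finger pad.
Only numpy, scipy, OpenCV 4.12 (cv2) and the standard library are available. Lean on these libraries where they do the work, as an engineer would, in place of code of your own. Each camera call takes 0.05 s, during which the arm holds its last target. There are 200 camera calls.

TASK

Load the tray elevator: lift the cover off its dock and put it aside on the bench, stack all the chip trays lying on the bench squarely on the dock with every chamfered corner over the dock's chamfered corner, so that each skirt drops fully home over the plinth below, and put the cover back fully home on the topmost tray in the same way. Only then set the height with the handwheel: wind the dial anticlockwise until its long mark has passed the fixed index by more than one 10-degree division, then come back clockwise and stop with the long mark at the index, so that the last motion was clockwise and the play in the drive is taken up. Should anything get knocked off or slip meanwhile, put it right; leave the wick bobbin where it lies.

Things in the scene. Friction and masses are not known exactly. Their poses are not given: they have to be found in the camera images.
- tray_a: black chip tray, 94 x 66 mm over the skirt, 20 mm high, 60 g. Origin: centre of the underside; x along the long side, y along the short, z up; its one chamfered corner (14 mm) is at +x +y. May lie either way round. Three or all four trays are present (an absent one reads None). All four alike: see tray_b, tray_c, tray_d
- tray_b: like tray_a. Build, from below: open skirt 8 mm deep, walls leaning outward, inner outline 85 x 57 mm at its top, 88 x 60 mm at the mouth; flange 90 x 62 mm from 8 to 11 mm; plinth 82 x 54 mm with upright sides from 11 to 20 mm
- tray_c: like tray_a. Grip any tray by its plinth across y (54 mm wide) with the fingertips 1 to 2 mm above the flange, that is about 13 mm above its origin
- tray_d: like tray_a. A tray fully home on another has its origin 12 mm above the other's, with 1.5 mm of side play; if its skirt rides on the plinth (turned or shifted) it stands up to 20 mm above
- tray_a_corner (a point): top of the middle of the chamfered corner of tray_a, at (34, 20, 20) mm in its frame
- tray_b_corner (a point): top of the middle of the chamfered corner of tray_b, at (34, 20, 20) mm in its frame
- tray_c_corner (a point): top of the middle of the chamfered corner of tray_c, at (34, 20, 20) mm in its frame
- tray_d_corner (a point): top of the middle of the chamfered corner of tray_d, at (34, 20, 20) mm in its frame
- cover: grey cover, skirt, flange and chamfered corner (+x +y) as a tray's, 35 mm high, 70 g; origin: centre of the underside. Flat roof 82 x 54 mm up to 15 mm; on it a middle grip rib, 50 mm along x, 12 mm thick across y, from 15 to 35 mm. Starts seated on the dock; sits on dock or tray as a tray does
- cover_corner (a point): the middle of the cover's chamfered corner, at (34, 20, 15) mm in its frame
- dock (a point): where the origin of the first tray lies when home on the aluminium dock, about 31 mm above the bench, with the axes a tray must take (chamfered corner +x +y). The dock is a plinth like a tray's, 82 x 54 mm, its top 8 mm above this point; it rises 1 mm per rad of the dial. Trays sit 0, 12, 24, 36 mm above this point, the cover 12 mm above the last tray
- dock_corner (a point): the middle of the dock's chamfered corner, at (34, 20, 20) mm in the frame of dock
- dial (a joint): angle of the dial disc (112 mm across) under the handwheel, rad, growing clockwise seen from above (lift rises), 0 with its long black mark at the fixed index on the robot's side; short marks every 10 degrees; starts at 0.5 to 1.2, range -2.5 to 2.5. Friction 0.12 N m; stays where left
- handwheel (a joint): angle of the handwheel relative to the dial (the play), rad, 0 to 0.35, growing clockwise: at 0.35 the wheel drives the dial clockwise, at 0 anticlockwise, between them the dial stands still. Dark steel spoked ring of 40 mm radius with one upright grip
- crank_grip (a point): the middle of the upright black revolving grip (16 mm thick, 40 mm high, this point 20 mm below its top) at 40 mm from the axis; grip it from above and lead it round in an arc; it revolves freely, so the hand need not turn
- wheel_axis (a point): point on the upright axis of dial and handwheel, at the height of the middle of the grip, 86 mm above the bench; fixed
- dial_mark (a point): the middle of the dial's long mark, 48 mm from the axis
- elevator: the fixed tray elevator: aluminium base plate 124 x 250 x 12 mm on the bench; origin at the centre of its underside; dock centre at (0, +66) mm, wheel axis at (0, -62) mm in its frame. Bench room for the cover: anywhere clear of trays and bobbin with x 0.44 to 0.62 and y 0.24 to 0.49 m
- wick_bobbin: clear bobbin of wick, 45 mm across, 10 mm high, lying flat; origin at the centre of its underside; leave it alone

How it is judged:
On the way, in this order (a step that is already met when the one before it is completed fails the run):
1. all trays and, on top of them, the cover are fully home on the dock, chamfered corners matched, and let go (horizontal distance between each of tray_a, tray_b, tray_c, tray_d, cover and dock below 0.009 m and horizontal distance between each of tray_a_corner, tray_b_corner, tray_c_corner, tray_d_corner, cover_corner and dock_corner below 0.012 m and angle between each of tray_a, tray_b, tray_c, tray_d, cover's own z axis and vertical below 0.05 rad and (z of tray_a in the frame of dock between -0.002 and 0.002 m or z of tray_a in the frame of dock between 0.01 and 0.014 m or z of tray_a in the frame of dock between 0.022 and 0.026 m or z of tray_a in the frame of dock between 0.034 and 0.038 m) and (z of tray_b in the frame of dock between -0.002 and 0.002 m or z of tray_b in the frame of dock between 0.01 and 0.014 m or z of tray_b in the frame of dock between 0.022 and 0.026 m or z of tray_b in the frame of dock between 0.034 and 0.038 m) and (z of tray_c in the frame of dock between -0.002 and 0.002 m or z of tray_c in the frame of dock between 0.01 and 0.014 m or z of tray_c in the frame of dock between 0.022 and 0.026 m or z of tray_c in the frame of dock between 0.034 and 0.038 m) and (z of tray_d in the frame of dock between -0.002 and 0.002 m or z of tray_d in the frame of dock between 0.01 and 0.014 m or z of tray_d in the frame of dock between 0.022 and 0.026 m or z of tray_d in the frame of dock between 0.034 and 0.038 m) and (z of cover in the frame of dock between 0.034 and 0.038 m or z of cover in the frame of dock between 0.046 and 0.05 m) and contact force between the fingers and tray_a below 0.05 N and contact force between the fingers and tray_b below 0.05 N and contact force between the fingers and tray_c below 0.05 N and contact force between the fingers and tray_d below 0.05 N and contact force between the fingers and cover below 0.05 N), for 0.3 s.
2. the dial has been wound anticlockwise past the index by more than one division (0.175 rad) (value of joint dial below -0.175 rad), for 0.05 s.
At the end, for the whole second after the job is handed in: All trays and on top the cover are fully home on the dock (12 mm steps within 2 mm, 9 mm of the dock's axis, corner within 12 mm, tilt under 0.05 rad), at rest; the long mark is within 0.087 rad of the index, the play taken up clockwise (handwheel above 0.28 rad) (horizontal distance between each of tray_a, tray_b, tray_c, tray_d, cover and dock below 0.009 m and horizontal distance between each of tray_a_corner, tray_b_corner, tray_c_corner, tray_d_corner, cover_corner and dock_corner below 0.012 m and angle between each of tray_a, tray_b, tray_c, tray_d, cover's own z axis and vertical below 0.05 rad and (z of tray_a in the frame of dock between -0.002 and 0.002 m or z of tray_a in the frame of dock between 0.01 and 0.014 m or z of tray_a in the frame of dock between 0.022 and 0.026 m or z of tray_a in the frame of dock between 0.034 and 0.038 m) and (z of tray_b in the frame of dock between -0.002 and 0.002 m or z of tray_b in the frame of dock between 0.01 and 0.014 m or z of tray_b in the frame of dock between 0.022 and 0.026 m or z of tray_b in the frame of dock between 0.034 and 0.038 m) and (z of tray_c in the frame of dock between -0.002 and 0.002 m or z of tray_c in the frame of dock between 0.01 and 0.014 m or z of tray_c in the frame of dock between 0.022 and 0.026 m or z of tray_c in the frame of dock between 0.034 and 0.038 m) and (z of tray_d in the frame of dock between -0.002 and 0.002 m or z of tray_d in the frame of dock between 0.01 and 0.014 m or z of tray_d in the frame of dock between 0.022 and 0.026 m or z of tray_d in the frame of dock between 0.034 and 0.038 m) and (z of cover in the frame of dock between 0.034 and 0.038 m or z of cover in the frame of dock between 0.046 and 0.05 m) and value of joint dial between -0.087 and 0.087 rad and value of joint handwheel above 0.28 rad and linear speed of each of tray_a, tray_b, tray_c, tray_d, cover below 0.02 m/s); the robot touches nothing.
It fails at once if the wick bobbin is pushed more than 30 mm away (distance of wick_bobbin from where it was at the start of the episode above 0.03 m).
Of tray_a, tray_b, tray_c, tray_d only 3 to 4 are there at a start; the rules pass over those that are not, and their reading is None.
At some moment in a run one of tray_a, tray_b, tray_c, tray_d, cover may be knocked a few centimetres aside while the robot is not near it.
Once in a run the grip may slacken for a moment while it holds something.
It also fails if it takes over 208 s, if anything falls off the work surface, if the arm or the gripper's body presses on something with over 40 N, if the wrist force passes 120 N, or if a joint passes its speed limit or range.

## Working session

There is one attempt and no reset: what is moved stays moved. The work goes in short steps, each a Python script; the robot and the scene stay as the last script left them, time stands still between calls to the robot, and variables do not carry over. Pictures are saved under pics/ and viewed, at most 14 in all, crops included, and the job is handed in when it is done.

```bash
ls; mkdir -p pics
cat > h.py <<'E'
import numpy as np, cv2
from bench import *
def cloud(c):
    d=c["range_z"]; K=c["intrinsics"]; v,u=np.mgrid[:480,:640]
    P=np.stack([(u-K[0,2])/K[0,0]*d,(v-K[1,2])/K[1,1]*d,d],-1)
    W=(P-c["t"])@c["R"]; W[d<=0]=np.nan
    return W
def proj(c,X):
    p=c["R"]@np.array(X)+c["t"]; q=c["intrinsics"]@p; return q[:2]/q[2]
E
python3 - <<'E'
from h import *
print(current_clock(),current_orientation())
for n in ["top","scene"]:
    c=capture(n); cv2.imwrite(f"pics/{n}0.png",c["image"]); W=cloud(c); np.save(f"{n}W.npy",W)
    print(n,c["intrinsics"][0,0], -c["R"].T@c["t"])
    for q in ["tray_a","cover","dial","handwheel","wick_bobbin","crank_grip","dial_mark","tray_a_corner","cover_corner","dock_corner"]:
        for r in spot_in(n,q):
            u,v=map(int,np.round(r["xy"])); print(q,round(r["conf"],2),u,v,np.round(W[v,u],3))
E
```

```text
pics
0.0 [ 2.22050575e-01  9.75034738e-01 -8.46023306e-04 -2.94731325e-04]
top 601.8121467667988 [0.39157938 0.14967173 1.16593184]
tray_a 0.93 213 286 [0.46  0.343 0.02 ]
tray_a 0.85 206 216 [0.596 0.357 0.014]
tray_a 0.82 264 289 [0.452 0.247 0.017]
tray_a 0.73 269 219 [0.587 0.235 0.014]
tray_a 0.7 382 234 [0.545 0.023 0.063]
cover 0.73 335 235 [0.545 0.11  0.067]
cover 0.16 408 231 [ 0.548 -0.025  0.068]
dial 0.6 400 233 [ 0.545 -0.01   0.07 ]
handwheel 0.86 409 231 [ 0.548 -0.026  0.072]
wick_bobbin 0.74 311 302 [ 0.425  0.158 -0.005]
crank_grip 0.62 417 246 [ 0.516 -0.034  0.106]
crank_grip 0.4 261 288 [0.454 0.252 0.017]
dial_mark 0.84 402 233 [ 0.545 -0.014  0.069]
tray_a_corner 0.94 266 220 [0.584 0.24  0.021]
cover_corner 0.79 333 236 [0.543 0.114 0.066]
scene 465.1154791953039 [-0.00364167 -0.31914934  0.65655496]
tray_a 0.72 236 242 [0.449 0.333 0.018]
tray_a 0.71 278 210 [0.593 0.354 0.017]
tray_a 0.67 313 235 [0.579 0.227 0.018]
tray_a 0.66 263 259 [0.452 0.251 0.016]
cover 0.71 347 259 [0.541 0.1   0.049]
dial 0.9 400 288 [ 0.509 -0.042  0.09 ]
dial 0.45 387 292 [ 0.511 -0.017  0.061]
dial 0.44 314 236 [0.58  0.225 0.016]
handwheel 0.84 401 280 [ 0.512 -0.04   0.105]
wick_bobbin 0.73 284 295 [0.416 0.151 0.008]
crank_grip 0.73 405 289 [ 0.514 -0.049  0.088]
dial_mark 0.74 404 292 [ 0.512 -0.049  0.083]
tray_a_corner 0.7 314 236 [0.58  0.225 0.016]
cover_corner 0.75 344 261 [0.534 0.102 0.048]
dock_corner 0.6 346 263 [0.535 0.098 0.044]
dock_corner 0.56 338 277 [0.507 0.094 0.028]
```

Run:
```python
import cv2
i=cv2.imread("pics/top0.png")[170:330,170:470]; cv2.imwrite("pics/top0c.png",cv2.resize(i,None,fx=2.66,fy=2.66,interpolation=cv2.INTER_CUBIC))
```

```text
(no output)
```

View pics/top0c.png

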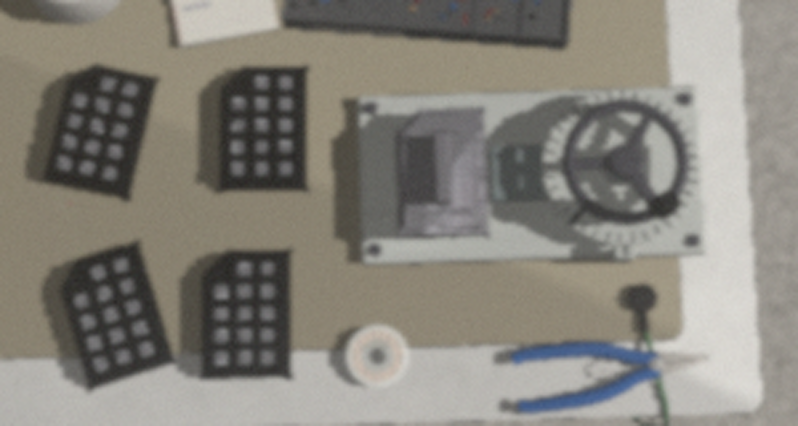

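```bash
cat >> h.py <<'E'
def Q(psi): return [-np.sin(psi/2),np.cos(psi/2),0,0]
def look(name):
    c=capture("wrist"); cv2.imwrite(f"pics/{name}.png",c["image"]); return c,cloud(c)
E
python3 - <<'E'
from h import *
for k,p in enumerate([(0.50,0.30,0.33),(0.50,0.11,0.33)]):
    move_ptp(p,Q(0)); print(current_clock(),current_position())
    c,W=look(f"w{k}"); np.savez(f"w{k}.npz",W=W,**{a:c[a] for a in("intrinsics","R","t")})
    print(c["intrinsics"][0], -c["R"].T@c["t"],c["R"].round(2).tolist())
    for q in ["tray_a","tray_a_corner","cover","cover_corner","dock_corner","wick_bobbin"]:
        for r in spot_in("wrist",q):
            u,v=map(int,np.round(r["xy"])); print(q,round(r["conf"],2),u,v,np.round(W[v,u],3))
E
python3 -c "
import cv2,numpy as np
a=[cv2.imread(f'pics/w{k}.png') for k in (0,1)]
cv2.imwrite('pics/w01.png',cv2.resize(np.hstack(a),(800,300),interpolation=cv2.INTER_AREA))"
```

```text
2.4417 [0.49941638 0.3005027  0.32960885]
[381.72388999   0.         318.34350851] [0.42971156 0.29881098 0.49159322] [[0.0, 1.0, 0.0], [0.97, -0.0, 0.26], [0.26, 0.0, -0.97]]
tray_a 0.96 279 154 [0.454 0.251 0.015]
tray_a 0.83 354 154 [0.454 0.343 0.016]
tray_a 0.69 359 262 [0.593 0.352 0.017]
tray_a 0.58 271 258 [0.586 0.238 0.02 ]
tray_a_corner 0.78 270 259 [0.588 0.236 0.017]
cover 0.76 163 232 [0.544 0.113 0.049]
cover 0.61 191 220 [0.537 0.135 0.011]
cover_corner 0.77 159 232 [0.54  0.114 0.061]
dock_corner 0.4 158 232 [0.54  0.113 0.063]
wick_bobbin 0.56 204 124 [0.419 0.16  0.009]
3.575 [0.50025757 0.11068646 0.33016353]
[381.72388999   0.         318.34350851] [0.43034828 0.10887916 0.49205235] [[0.0, 1.0, 0.0], [0.97, -0.0, 0.26], [0.26, 0.0, -0.97]]
tray_a 0.89 409 256 [0.585 0.227 0.021]
tray_a 0.79 505 263 [0.596 0.354 0.018]
tray_a 0.6 508 156 [0.458 0.342 0.015]
tray_a 0.6 430 152 [0.453 0.247 0.014]
tray_a_corner 0.98 409 254 [0.582 0.227 0.021]
cover 0.64 318 235 [0.545 0.109 0.065]
cover_corner 0.6 314 232 [0.541 0.104 0.067]
cover_corner 0.31 431 156 [0.458 0.248 0.016]
wick_bobbin 0.95 358 122 [0.418 0.158 0.008]
```

View pics/w01.png

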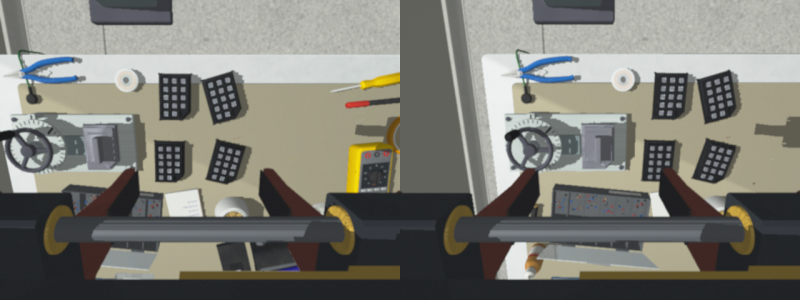

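```bash
cat >> h.py <<'E'
from scipy.optimize import minimize
def fit(W,c0,zlo,zhi,L=.082,B=.054,ch=.014,r=.07):
    """template fit of a chamfered rectangle (chamfer at +x+y) to the cloud points in a height band -> x,y,yaw,score,mean z,n"""
    m=(W[...,2]>zlo)&(W[...,2]<zhi)&(np.hypot(W[...,0]-c0[0],W[...,1]-c0[1])<r)
    lab,st=cv2.connectedComponentsWithStats(m.astype(np.uint8))[1:3]
    m=lab==1+np.argmax(st[1:,4])
    P=W[m]; (cx,cy),(w,h),a=cv2.minAreaRect((P[:,:2]*1000).astype(np.float32))
    # signed-distance loss: points should be inside, and the shape should be no bigger than needed
    H=cv2.convexHull((P[:,:2]*1000).astype(np.float32))[:,0]/1000
    g=np.stack(np.meshgrid(np.linspace(-.065,.065,131),np.linspace(-.065,.065,131)),-1).reshape(-1,2)+P[:,:2].mean(0)
    inH=np.array([cv2.pointPolygonTest((H*1000).astype(np.float32),tuple(map(float,p*1000)),True) for p in g])/1000
    s=lambda d:1/(1+np.exp(-d/.0007))
    def sd(q,pp):
        d=pp-q[:2]; C,S=np.cos(q[2]),np.sin(q[2]); x=d[:,0]*C+d[:,1]*S; y=-d[:,0]*S+d[:,1]*C
        return np.min([L/2-abs(x),B/2-abs(y),(L/2+B/2-ch-x-y)/np.sqrt(2)],0)
    f=lambda q:np.abs(s(sd(q,g))-s(inH)).mean()*1e3
    yaw=np.deg2rad(a if w>h else a+90); best=None
    for k in(0,1):
        y0=(yaw+k*np.pi+np.pi)%(2*np.pi)-np.pi
        o=minimize(f,[cx/1000,cy/1000,y0],method="Nelder-Mead",options=dict(initial_simplex=np.array([cx/1000,cy/1000,y0])+np.vstack([np.zeros(3),np.diag([.003,.003,.05])])))
        if best is None or o.fun<best[1]: other=best[1] if best else None; best=(o.x,o.fun)
        else: other=o.fun
    return np.r_[best[0],best[1],-1 if other is None else other,np.median(P[:,2]),sorted((w,h)),len(P)]
E
python3 - <<'E'
from h import *
np.set_printoptions(suppress=True,linewidth=150)
W=[np.load(f"w{k}.npz")["W"] for k in(0,1)]+[np.load("topW.npy")]
for c in [(.454,.25),(.456,.343),(.595,.354),(.586,.232)]:
    for w in W: print(c,fit(w,c,.0155,.026).round(4))
for w in W: print("cover",fit(w,(.545,.11),.042,.052).round(4)); print("  rib",fit(w,(.545,.11),.058,.08,.05,.012,0).round(4))
E
```

```text
(0.454, 0.25) [   0.4567    0.2504   -0.0161    5.2312   14.8099    0.0186   53.3564   81.9868 1360.    ]
(0.454, 0.25) [   0.457     0.2505   -0.019     3.3567   13.7616    0.0184   54.4642   82.0831 1670.    ]
(0.454, 0.25) [  0.4549   0.2514  -0.029    9.0128  17.9346   0.0188  57.1502  81.9449 893.    ]
(0.456, 0.343) [   0.4588    0.3466    0.2827    1.4637   12.6769    0.0185   54.0195   82.3056 1587.    ]
(0.456, 0.343) [   0.4589    0.3462    0.2814    5.3883   15.7052    0.0182   55.3355   82.2065 2117.    ]
(0.456, 0.343) [  0.457    0.3478   0.2786  11.1397  20.5805   0.0188  58.5846  82.2954 876.    ]
(0.595, 0.354) [   0.5956    0.3554   -0.2434    3.4159   13.536     0.0188   54.4115   82.9809 1967.    ]
(0.595, 0.354) [   0.5958    0.355    -0.242     5.7795   15.9454    0.0188   55.4712   82.1097 2155.    ]
(0.595, 0.354) [  0.5931   0.3568  -0.2424  10.8993  19.6059   0.0192  55.1404  86.7143 968.    ]
(0.586, 0.232) [   0.5923    0.2356   -0.018     4.1202   13.3127    0.0187   53.4852   82.6921 1915.    ]
(0.586, 0.232) [   0.5926    0.2355   -0.0235   20.0796   31.3786    0.0187   54.3729   82.2451 1746.    ]
(0.586, 0.232) [  0.5908   0.2371  -0.0527  14.9873  23.9815   0.0191  57.7018  85.0772 945.    ]
cover [   0.5524    0.1082    0.0073   54.7923   55.0605    0.0458   61.8892   88.692  2518.    ]
  rib [  0.5513   0.1079   3.144    1.3994   1.4006   0.0655  12.3333  49.8687 523.    ]
cover [   0.552     0.1075    0.0073   56.3779   56.5979    0.0459   61.5706   88.7987 2735.    ]
  rib [  0.5516   0.1078   3.1409   4.7879   4.7879   0.0658  10.6187  49.6771 421.    ]
cover [   0.5509    0.108     0.0445   58.5264   58.8566    0.0464   62.4618   90.0319 1201.    ]
  rib [  0.5501   0.1089   0.0173   2.2871   2.2871   0.0667  11.5964  50.0475 177.    ]
```

```bash
cat >> h.py <<'E'
np.set_printoptions(suppress=True,linewidth=150)
def pick(x,y,yaw,z,opening,hover=.05):
    move_gripper(opening)
    move_ptp([x,y,z+hover],Q(yaw)); servo_line([x,y,z],Q(yaw),rate=.1)
    move_gripper(0); g=current_finger_gap(); print("gap",round(g,4),"force",round(current_grip_force(),1),"t",current_clock())
    return g
def see(tag=None,p=(.50,.30,.33)):
    move_ptp(p,Q(0)); sleep(.15); c,W=look(tag or "last"); return c,W
E
python3 - <<'E'
from h import *
import json
x,y,z=.5515,.1079,.031
pick(x,y,.004,z+.0175,.04)
servo_line([x,y,z+.0175+.045],rate=.15)
print(current_finger_gap())
servo_line([.53,.45,.085],Q(0),rate=.25)
print("carry gap",current_finger_gap())
hit=servo_line([.53,.45,.018],rate=.08,contact_N=4); print(hit,current_position())
move_gripper(.04); servo_line([.53,.45,.10],rate=.2)
c,W=see("w2",(.50,.20,.33))
print("dock",fit(W,(.5515,.108),.034,.046).round(4))
print("rib",fit(W,(.53,.45),.028,.045,.05,.012,0).round(4))
for q in [(.457,.25),(.459,.346),(.5956,.3554),(.592,.2356)]: print(fit(W,q,.0155,.026).round(4))
print(current_clock())
E
```

```text
gap 0.0118 force 30.0 t 6.9417
0.011502796814947681
carry gap 0.01185663470916023
True [0.52887877 0.44925362 0.01755615]
dock [   0.5518    0.1074    0.0018    3.2122   14.046     0.0389   54.333    82.8451 2842.    ]
rib [  0.5203   0.4633  -0.0002   3.093    3.0935   0.0345  13.4788  49.1276 493.    ]
[   0.4569    0.2507   -0.0179    2.7769   13.7041    0.0185   54.0258   82.2059 1596.    ]
[   0.4589    0.3464    0.2771    3.2845   14.0613    0.0184   55.0514   82.165  1885.    ]
[   0.5956    0.3552   -0.242     4.0316   14.0759    0.0187   54.845    82.6183 2041.    ]
[   0.5924    0.2358   -0.0222    6.2154   16.286     0.0187   54.0277   83.1292 1903.    ]
12.4083
```

View pics/w2.png

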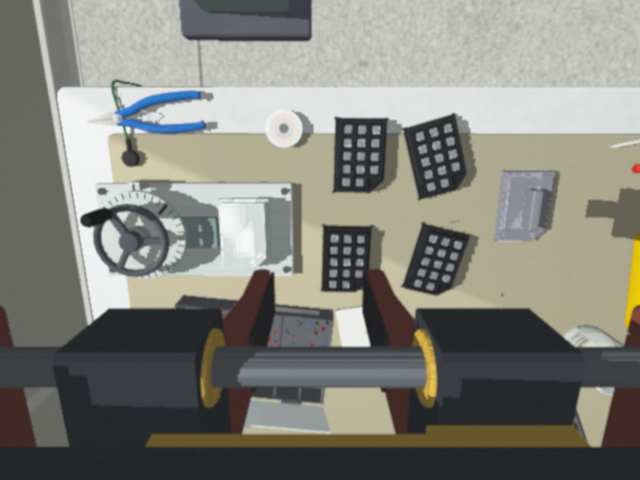

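```bash
cat >> h.py <<'E'
D=np.array([.5518,.1074,.002]); DZ=.031
def tray(q0,k,retry=True):
    """measure the tray near q0, stack it at level k"""
    c,W=see(None,(.50,.22,.33)); f=fit(W,q0,.0155,.026); print("tray",k,f.round(4))
    assert f[3]<9 and abs(f[2])<.8, "odd fit"
    x,y,yaw=f[:3]; pick(x,y,yaw,.013,.070)
    servo_line([x,y,.13],rate=.2); 
    if current_finger_gap()<.045: print("LOST after lift"); return False
    servo_line([D[0],D[1],DZ+12e-3*k+.013+.022],Q(D[2]),rate=.25)
    g=current_finger_gap(); print("carry gap",round(g,4))
    if g<.045: print("LOST"); return False
    zt=DZ+12e-3*k+.0135
    hit=servo_line([D[0],D[1],zt],rate=.05,contact_N=8); print("hit",hit,"dz",round(current_position()[2]-zt,4),current_force().round(1) if hasattr(current_force(),'round') else current_force())
    move_gripper(.070); servo_line([D[0],D[1],zt+.06],rate=.2)
    c,W=see(None,(.50,.22,.33)); top=DZ+12e-3*k+.020
    print("placed",fit(W,D[:2],top-.005,top+.012).round(4),"want z",top-.0012,"t",current_clock())
    return True
E
python3 -c "
from h import *
tray((.5924,.2358),0)"
```

```text
tray 0 [   0.5925    0.2358   -0.017     3.8616   13.7071    0.0188   53.8241   82.8775 1914.    ]
gap 0.0538 force 30.0 t 15.6667
carry gap 0.0536
hit True dz -0.0 [-0.5 -1.4  4.7]
placed [   0.551     0.1069   -0.0034    3.2123   13.4082    0.0495   54.4002   81.5665 2501.    ] want z 0.049800000000000004 t 19.75
```

```bash
python3 -c "
from h import *
for k,q in [(1,(.457,.2505)),(2,(.5956,.3552))]:
    if not tray(q,k): break"
```

```text
tray 1 [   0.4569    0.2507   -0.0182    3.2225   12.5389    0.0185   54.0505   81.8818 1565.    ]
gap 0.0536 force 30.0 t 22.5333
carry gap 0.0536
hit True dz 0.0007 [0.6 0.2 2.9]
placed [   0.5503    0.1068   -0.0022    4.8686   15.0631    0.0614   54.4693   81.6899 2591.    ] want z 0.0618 t 26.6833
tray 2 [   0.5956    0.3554   -0.2339   44.4775   45.4423    0.0186   54.4934   72.6694 1559.    ]Traceback (most recent call last):
  File "<string>", line 4, in <module>
    if not tray(q,k): break
           ~~~~^^^^^
  File "h.py", line 48, in tray
    assert f[3]<9 and abs(f[2])<.8, "odd fit"
           ^^^^^^^^^^^^^^^^^^^^^^^
AssertionError: odd fit
```

```bash
sed -i 's/def tray(q0,k,retry=True):/def tray(q0,k,lp=(.50,.30,.33)):/; s/c,W=see(None,(.50,.22,.33)); f=fit/c,W=see(None,lp); f=fit/' h.py; python3 -c "
from h import *
for k,q in [(2,(.5956,.3552)),(3,(.459,.3464))]:
    if not tray(q,k): break"
```

```text
tray 2 [   0.5956    0.3553   -0.2385    2.5424   12.1434    0.0188   54.4001   82.3909 1952.    ]
gap 0.0539 force 30.0 t 30.1417
carry gap 0.0536
hit True dz -0.0 [ 0.5 -0.9  4.3]
placed [   0.5503    0.1064    0.0004    8.6714   19.4992    0.0735   54.7913   81.9489 2644.    ] want z 0.07379999999999999 t 34.5667
tray 3 [   0.4588    0.3466    0.2819    1.3492   12.4133    0.0185   53.9808   82.1489 1654.    ]
gap 0.0539 force 30.0 t 37.525
carry gap 0.0536
hit True dz 0.0005 [-0.3  0.8  3.3]
placed [   0.5509    0.1067   -0.0025   10.343    20.6778    0.0855   54.6102   81.6252 2768.    ] want z 0.0858 t 41.925
```

Run:
```python
from h import *
c,W=see(None,(.47,.38,.33)); f=fit(W,(.52,.463),.028,.045,.05,.012,0); print(f.round(4))
x,y,yaw=f[:3]; yaw=(yaw+np.pi/2)%np.pi-np.pi/2; print(yaw)
assert abs(yaw)<.7 and f[3]<9
pick(x,y,yaw,.0175,.04)
servo_line([x,y,.14],rate=.2); print(current_finger_gap())
servo_line([D[0]-.0005,D[1],DZ+.048+.0175+.022],Q(D[2]),rate=.25)
g=current_finger_gap(); print("carry",g)
if g>.009:
    zt=DZ+.048+.018
    hit=servo_line([D[0]-.0005,D[1],zt],rate=.05,contact_N=8); print(hit,current_position()[2]-zt,current_force())
    move_gripper(.04); servo_line([D[0],D[1],zt+.06],rate=.2)
c,W=see("w5",(.50,.22,.33)); print("roof",fit(W,D[:2],.089,.102).round(4)); print("rib",fit(W,D[:2],.106,.125,.05,.012,0).round(4),"want",DZ+.048+.035-.0005,current_clock())
```

```text
[  0.5207   0.4637  -3.1355   1.9355   1.9384   0.0347  12.59    50.2931 402.    ]
0.006135702841985058
gap 0.0118 force 30.0 t 45.7583
0.011417954611077611
carry 0.011830602725902112
True -0.00016350974099446636 [-0.30637115 -0.05040591  5.51868312]
roof [   0.5503    0.1082    0.0148   62.3132   62.5225    0.0937   62.257    89.6642 3579.    ]
rib [  0.5503   0.1068   0.0067   1.3661   1.3666   0.1134  12.6145  50.4179 611.    ] want 0.1135 50.7
```

View pics/w5.png

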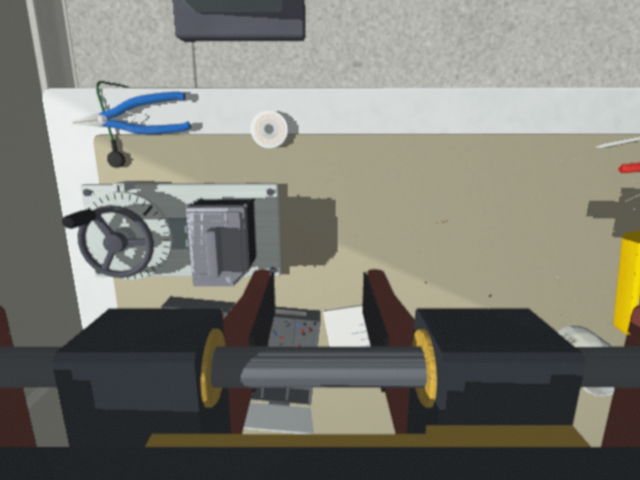

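```bash
cat >> h.py <<'E'
def rectify(c,z,ctr,half=.065,n=600):
    """orthophoto of plane z: right=+y, up=-x"""
    s=2*half/n; i,j=np.mgrid[:n,:n]; X=np.stack([ctr[0]-half+i*s,ctr[1]-half+j*s,np.full(i.shape,z)],-1)
    p=X@c["R"].T+c["t"]; q=p@c["intrinsics"].T; m=(q[...,:2]/q[...,2:]).astype(np.float32)
    return cv2.remap(c["image"],m[...,0],m[...,1],cv2.INTER_CUBIC)
E
python3 - <<'E'
from h import *
servo_line([.53,.0,.30],rate=.3)
c,W=see("w6",(.53,-.02,.24)); 
A=np.array([.552,-.0206]); r=np.hypot(W[...,0]-A[0],W[...,1]-A[1])
for lo,hi in[(0,.01),(.012,.03),(.036,.044),(.048,.054)]:
    z=W[(r>lo)&(r<hi)][:,2]; h,e=np.histogram(z,bins=np.arange(0,.12,.004)); print(lo,hi,[(round(e[i],3),int(h[i])) for i in range(len(h)) if h[i]>20])
m=(r<.06)&(W[...,2]>.094); print("grip top",np.median(W[m],0),W[m].min(0),W[m].max(0),m.sum())
for q in("crank_grip","dial_mark","handwheel"):
    for s in silhouettes("wrist",q):
        P=W[s["region"]]; print(q,s["conf"],s["region"].sum(),np.nanmean(P,0).round(4),s["xy"])
# ring circle fit
m=(r>.03)&(r<.05)&(W[...,2]>.06)&(W[...,2]<.08); P=W[m]; (cx,cy),R=cv2.minEnclosingCircle((P[:,:2]*1000).astype(np.float32)); print("ring",cx,cy,R,np.median(P[:,2]))
np.savez("w6.npz",W=W,**{a:c[a] for a in("intrinsics","R","t","image")})
print(current_clock())
E
```

```text
0 0.01 [(np.float64(0.064), 263), (np.float64(0.068), 102)]
0.012 0.03 [(np.float64(0.032), 31), (np.float64(0.036), 1557), (np.float64(0.04), 22), (np.float64(0.052), 76), (np.float64(0.056), 23), (np.float64(0.06), 492), (np.float64(0.064), 23)]
0.036 0.044 [(np.float64(0.036), 642), (np.float64(0.06), 1485), (np.float64(0.064), 530), (np.float64(0.1), 28), (np.float64(0.104), 158)]
0.048 0.054 [(np.float64(0.032), 25), (np.float64(0.036), 1475)]
grip top [ 0.50851972 -0.02065968  0.34592413] [ 0.49722563 -0.06744631  0.09410796] [0.54340851 0.02515836 0.36212363] 63648
crank_grip 0.74 437 [ 0.5165 -0.041   0.0975] [293.9, 204.7]
crank_grip 0.42 599 [0.5344 0.0868 0.0608] [419.3, 203.2]
dial_mark 0.63 9724 [ 0.5472 -0.0206  0.0496] [315.6, 222.8]
dial_mark 0.45 362 [0.5518 0.0753 0.037 ] [415.7, 228.2]
handwheel 0.71 3683 [ 0.5481 -0.0215  0.0674] [314.8, 229.7]
handwheel 0.34 405 [ 0.5155 -0.0409  0.1008] [295.7, 201.9]
ring 549.978271484375 -20.928691864013672 45.96095657348633 0.06320478038680884
52.3083
```

Run:
```python
from h import *
c=np.load("w6.npz"); W=c["W"]; A=(.552,-.0206)
m=(np.hypot(W[...,0]-.552,W[...,1]+.0206)<.06)&(W[...,2]>.1)&(W[...,2]<.11); P=W[m]; print(np.median(P,0),P.min(0),P.max(0))
d=W[(W[...,2]>.03)&(W[...,2]<.043)&(np.hypot(W[...,0]-.552,W[...,1]+.0206)<.075)]; print(d.min(0),d.max(0),np.median(d[:,2]), cv2.minEnclosingCircle((d[:,:2]*1000).astype(np.float32)))
cv2.imwrite("pics/r6.png",rectify(c,.0385,A,.07))
```

```text
[ 0.51691787 -0.04147106  0.10592387] [ 0.50993279 -0.04907646  0.10002813] [ 0.52486835 -0.03372246  0.10874873]
[ 0.48599802 -0.07644317  0.03086549] [0.60731631 0.03484265 0.0429939 ] 0.037546901586033764 ((546.6427001953125, -20.754541397094727), 60.930782318115234)
```

View pics/r6.png

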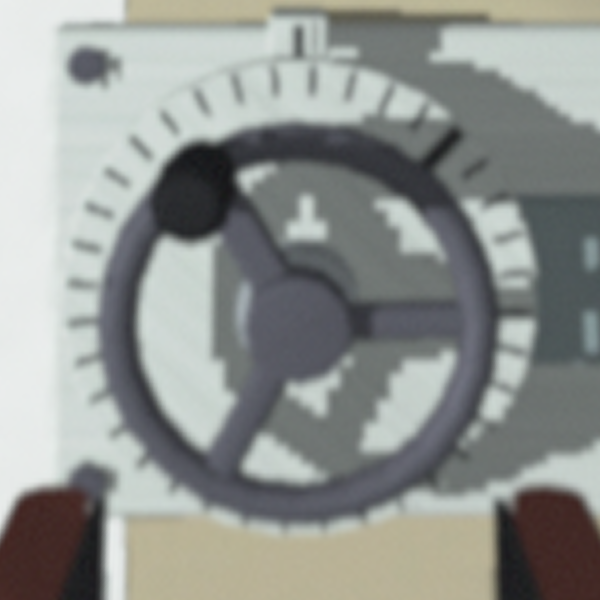

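```bash
cat >> h.py <<'E'
AX=np.array([.5511,-.0205]); GZ=.078
def gp(phi,z=GZ): return [AX[0]-.04*np.cos(phi),AX[1]+.04*np.sin(phi),z]
def find_grip(W):
    m=(np.hypot(W[...,0]-AX[0],W[...,1]-AX[1])<.06)&(W[...,2]>.1)&(W[...,2]<.11); P=W[m]; p=(np.percentile(P,3,0)+np.percentile(P,97,0))[:2]/2
    return p,np.arctan2(p[1]-AX[1],AX[0]-p[0])
def crank(phi0,dphi,n=None):
    n=n or int(np.ceil(abs(dphi)/.12)); fm=0
    for k in range(1,n+1):
        servo_line(gp(phi0+dphi*k/n),rate=.06); F=np.array(current_force()); fm=max(fm,np.linalg.norm(F))
        if k%3==0 or k==n: print(round(phi0+dphi*k/n,3),F.round(1),"gap",round(current_finger_gap(),4))
        if np.linalg.norm(F)>60: print("force stop"); break
def ortho(name):
    c,W=see(name,(.53,-.02,.24)); cv2.imwrite(f"pics/{name}r.png",rectify(c,.0385,(.552,-.0206),.07)); return c,W
E
python3 - <<'E'
from h import *
W=np.load("w6.npz")["W"]; p,phi=find_grip(W); print(p,phi)
move_gripper(.036); move_ptp([*p,.128],Q(0)); print("F",np.round(current_force(),1)); servo_line([*p,GZ],rate=.1); move_gripper(0)
print("gap",current_finger_gap(),np.round(current_force(),1))
crank(phi,-1.5)
e=current_position(); move_gripper(.036); servo_line([e[0],e[1],.14],rate=.15)
c,W=ortho("w7"); print(find_grip(W)); print("rib",fit(W,D[:2],.106,.125,.05,.012,0).round(4),current_clock())
E
```

```text
[ 0.51722864 -0.04130884] -0.5509035397694758
F [ 0.7  0.  -0.3]
gap 0.016090173029179727 [-0.5  0.5  4.3]
-0.897 [1.6 2.6 6.2] gap 0.0157
-1.243 [0.2 4.9 7.7] gap 0.0161
-1.589 [-0.8  3.5  8.8] gap 0.0159
-1.936 [-1.6  2.8 10.1] gap 0.0159
-2.051 [-2.4  1.9  9.3] gap 0.0159
(array([ 0.56759993, -0.05603839]), np.float64(-2.005465603972812))
rib [   0.5502    0.1057    3.1361    2.094     2.0949    0.1124   12.7471   49.8628 1066.    ] 59.3333
```

View pics/w7r.png

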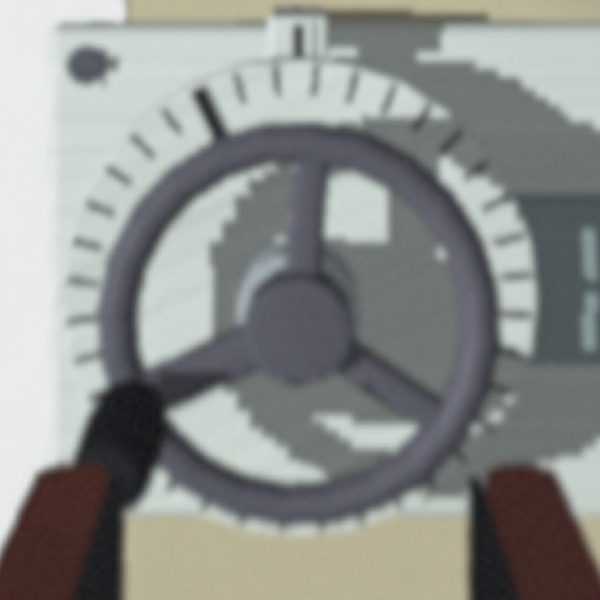

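Run:
```python
from h import *
phi=-2.051; p=gp(phi)[:2]
move_ptp([*p,.13],Q(0)); servo_line([*p,GZ],rate=.1); move_gripper(0)
print("gap",current_finger_gap(),np.round(current_force(),1))
crank(phi,.80)
e=current_position(); print(e); move_gripper(.036); servo_line([e[0],e[1],.14],rate=.15)
c,W=ortho("w8"); print(find_grip(W)); print("rib",fit(W,D[:2],.106,.125,.05,.012,0).round(4),current_clock())
```

```text
gap 0.015929223247193477 [-1.2  1.2  4.9]
-1.708 [-0.1  4.6  6.7] gap 0.016
-1.365 [2.7 6.6 3.9] gap 0.0158
-1.251 [3.2 7.1 3.1] gap 0.016
[ 0.53983895 -0.05737467  0.07849715]
(array([ 0.53837323, -0.05841877]), np.float64(-1.246977980652049))
rib [   0.5495    0.1058   -3.1406    1.7514    1.7518    0.1128   12.5058   49.5107 1091.    ] 64.575
```

View pics/w8r.png

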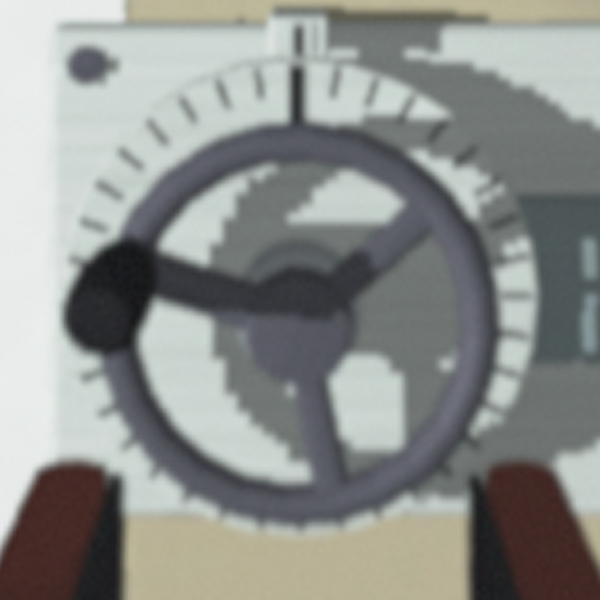

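Run:
```python
from h import *
servo_line([.50,.22,.33],rate=.3); c,W=see("w9",(.50,.22,.33)); print("rib",fit(W,D[:2],.104,.125,.05,.012,0).round(4),current_clock())
s=capture("scene"); cv2.imwrite("pics/s9.png",cv2.resize(s["image"][180:340,280:480],(800,640-40)))
```

```text
rib [  0.5492   0.1068   3.1373   1.7017   1.7072   0.1127  12.4624  49.3179 616.    ] 66.0333
```

View pics/s9.png

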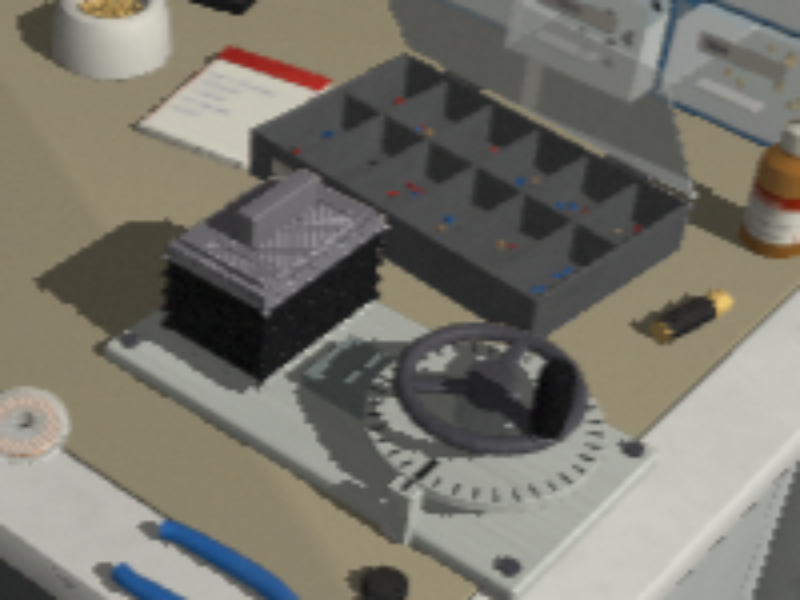

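The stack is square and fully home, with the cover on top. The long mark is at the index and the bobbin has not moved, so I'm handing in.

```bash
python3 -c "
from bench import *
print(close_job())"
```

```text
the job is handed in; nothing more can be done
None
```

I handed the job in at about 66 s. All four trays and the cover measured home on the dock, the dial was wound to about -0.47 rad and brought back clockwise to within about 0.02 rad of the index, and the bobbin was left alone; the hand-in call returned no verdict.

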